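Hold the square in the corner of a microscope stage's guide rails

TASK

The black microscope stage is off for service, and its two steel guide rails must be held true at right angles before they are screwed tight. Pick up the L-shaped aluminium square, turn it so that its outside corner faces the rails' inside corner, set it flat on the stage and press it firmly into that corner until both its outer faces lie flush against their rails. Leave the other things where they are, and finish still gripping the square and pressing it against both rails: do not let go.

Things in the scene. Friction and masses are not known exactly. Their poses are not given: they have to be found in the camera images.
- square: Solid aluminium L, about 0.2 kg, lying flat on the bench, 30 mm tall, legs 16 mm thick. Origin on the underside, z up. Long leg: y -55 to 55 mm, x 24 to 40 mm. Short leg: x -40 to 40 mm, y 39 to 55 mm. Outer faces: x = 40 mm (long leg) and y = 55 mm (short leg), meeting at the outside corner, point heel. Centre of mass near (17, 17, 15) mm.
- heel (a point): the square's outside corner, at (40, 55, 0) mm in the square's frame, on its underside; axes as the square's
- stage: Black microscope stage plate, fixed to the bench: 160 mm along its x, 190 mm along its y, its flat top 38 mm above the bench; a bracket beneath it. Origin on the bench under its centre, z up. It carries two low steel rails that form an inside corner towards its +x, +y corner. It and the rails do not move.
- corner (a point): inside corner of the two rails, on the stage's top surface, at (55, 70, 38) mm in the stage's frame; axes as the stage's. The square is seated when its heel is here and its axes agree with these (long leg along the long rail). Contacts are dry and grippy (friction coefficient up to about 1.2): friction on one rail or on the stage can carry part of the push meant for the other rail.
- rail_long: steel rail 12 mm wide, 130 mm long, 8 mm tall along the stage's y, on the stage's top; its origin is the centre of its underside; its inner face is the stage's x = 55 mm, from y = -60 to 70 mm. The square's long leg goes against it.
- rail_short: steel rail 12 mm wide, 107 mm long, 8 mm tall along the stage's x, on the stage's top; its origin is the centre of its underside; its inner face is the stage's y = 70 mm, from x = -40 to 67 mm. The square's short leg goes against it. Fingertips kept more than 8 mm above the stage pass over both rails.
- bar: straight aluminium bar 16 x 110 x 30 mm tall, same stuff as the square but with no second leg; a bystander
- objective: standing microscope objective, steel with a thin brass ring, 26 mm across, 34 mm tall; a bystander
- eyepiece: standing black eyepiece, 34 mm across, 45 mm tall; a bystander
- oil: small amber glass bottle with black cap, 32 mm across, 65 mm tall; a bystander
- driver: screwdriver lying flat, 170 mm long; a bystander
- dish: open glass dish, 90 mm across, 16 mm tall; a bystander
- slidebox: closed wooden slide box 94 x 64 mm, 32 mm tall; a bystander
There are look-alikes about, which are no part of the job. What is shaped like the square but green or red is not meant.

How it is judged (in metres and radians):
On the way:
1. the square is gripped and lifted above the stage's height (height (world z) of each of heel, square above 0.045 m and contact force between the fingers and square above 1 N), for 0.1 s.
At the end, for the whole second after the job is handed in: The square is flat on the stage, its heel within 3 mm of the rails' inside corner in each direction, parallel to the rails and level within 0.03 rad, pressing on each rail with more than 1.5 N, still, and gripped by the fingers (x of heel in the frame of corner between -0.003 and 0.003 m and y of heel in the frame of corner between -0.003 and 0.003 m and z of heel in the frame of corner between -0.003 and 0.003 m and angle between the x axis of square and the x axis of stage, either way round below 0.03 rad and angle between square's own z axis and vertical below 0.03 rad and contact force between square and rail_long above 1.5 N and contact force between square and rail_short above 1.5 N and contact force between the fingers and square above 2 N and linear speed of square below 0.01 m/s); the arm keeps its last pose, push and grip.
It fails at once if a bystander is moved by more than 25 mm (distance of any of bar, objective, eyepiece, oil, driver, dish, slidebox from where it was at the start of the episode above 0.025 m).
It also fails if it takes over 48 s, if anything falls off the work surface, if the arm or the gripper's body presses on something with over 40 N, if the wrist force passes 120 N, or if a joint passes its speed limit or range.

ROBOT

A 6-joint arm with a two-finger parallel gripper is mounted at the origin on the work surface. World frame = base frame: x ahead of the robot, y to its left, z up, the work surface at z = 0. Lengths are in m, angles in degrees, forces in N, time in s.
With the tool pointing down it reaches from about 0.275 to 0.725 m from the base axis. Payload 15.9 kg.
Tool frame: the origin (TCP) lies midway between the tips of the shut fingers; the grasp point (between the pads) lies 19 mm behind it; z points along the fingers, y is the line along which they close (so a half turn about z gives the same grasp; the last joint's range is limited). The gripper opens to 85 mm and grips with 20 to 120 N. Pads are 22 mm wide; open, the fingers measure 114 mm over their backs; the gripper's body (76 mm by 85 mm) begins 54 mm behind the grasp point. The pads swing forward as they close: fully open they stand 13 mm farther back than shut.
Start: joints at [-70.302, 12.198, -1.971, 75.831, 0, 90], TCP at [0.169, -0.471, 0.231] pointing down, gripper open.
Joint ranges: [-170.91, 170.91], [-42.67, 98.43], [-65.05, 77.54], [-120.47, 116.71], [-90, 82.35], [-180, 180]. Speed limits (degrees/s): [108.29, 108.29, 136.94, 147.25, 180, 180].

INTERFACE

Orientations are given as [roll, pitch, yaw] about the fixed x, y, z axes, in that order (R = Rz(yaw) Ry(pitch) Rx(roll)).
In Python, from bench import arm gives the robot as it stands. The module is installed in compiled form; this text tells all that it offers.
- The arm moves only by the tool move_arm, never from a script. Its arguments are lists of equal length, an entry for each row: "jaw": the finger opening in m, from 0 to 0.0854; "xyz": the shift along the tool's x, y, z in m, a list of three; "rotation": the turn, a rotation vector about the tool's x, y, z in degrees, a list of three. In form: {"jaw": [jaw, ...], "xyz": [[dx, dy, dz], ...], "rotation": [[wx, wy, wz], ...]}. A call has 1 to 5 rows; each row shifts and turns the commanded pose from where the row before left it, along the tool's axes as they then stand; what a row does not reach is not made up. A row lasts 1/12 s, in which the tool goes at most 41.7 mm and 7.16 degrees, less where a joint would pass 70% of its speed; a pose out of reach is approached as far as the arm can. A call is refused whole if a number of a shift passes 0.0417 or a number of a turn 7.16, either way. A call with a gripper value outside its range is refused whole. The fingers move at their own pace and stop on an object; the grip force is fixed at half the most. Time passes only in rows, so rows that do not move let the fingers close. It gives the time, the measured TCP pose, the force, the opening and the grip force at its end, in the units of the state.
- arm.read_state(): the state, without advancing time (a new reading comes with each control period).
- arm.get_image(name): name is "scene" or "top" or "wrist"; returns a dict with "img" (384x512x3 uint8, red, green, blue), "vertical_fov" (degrees; the focal length in pixels is half the picture's height over the tangent of half this angle, whatever the lens; pixels are square), "cx", "cy" (the principal point, pixels), "xyz" and "orientation" of the camera in the world; the wrist camera has in their place "mount" (4x4, takes a point from camera to tool coordinates, whose origin is the TCP and whose axes are the flange's). Camera axes: x right, y down, z forward; pixel columns grow to the right and rows downward; lengths in m; the calibration is good to about 2 mm. A picture is of the moment at which its call begins: read the wrist's pose just before it. There is no depth.
- arm.sign_off(): hands the job in; it is judged then, once.
The state is a dict: "clock": time; "joint_positions": joint angles; "qvel": joint speeds; "joint_torque": joint torques, N m; "tcp_pos": TCP position; "orientation": TCP orientation; "wrist_force": force on the tool from outside, world axes, zero at the start; "wrist_torque": the same for the moment, N m; "grip_width": finger opening in m; "grasp_force": force on a finger pad.
Only numpy, scipy, OpenCV 4.12 (cv2) and the standard library are available. Lean on these libraries where they do the work, as an engineer would, in place of code of your own. Each camera call takes 0.05 s, during which the arm holds its last target. There are 200 camera calls.

## Working session

There is one attempt and no reset: what is moved stays moved. The work goes in short steps, Python scripts to look and compute and a tool call to move; the robot and the scene stay as the last step left them, time stands still between calls to the robot, and variables do not carry over. Pictures are saved under pics/ and viewed, at most 10 in all, crops included, and the job is handed in when it is done.

Besides the shell and the picture viewer there is one more tool, called by a JSON object that holds its "fn" and its "kwargs". move_arm: Moves the arm, as the interface text tells. Its arguments: {"type":"object","properties":{"jaw":{"type":"array"},"xyz":{"type":"array"},"rotation":{"type":"array"}},"required":["jaw","xyz","rotation"]}

```bash
mkdir -p pics
cat > h.py <<'E'
import numpy as np, cv2
from scipy.spatial.transform import Rotation as R
from bench import arm
def grab(n):
    s=arm.read_state(); d=arm.get_image(n)
    f=d["img"].shape[0]/2/np.tan(np.radians(d["vertical_fov"])/2)
    if n=="wrist":
        T=np.eye(4);T[:3,:3]=R.from_euler("xyz",s["orientation"],degrees=True).as_matrix();T[:3,3]=s["tcp_pos"]
        T=T@np.array(d["mount"]); Rm,p=T[:3,:3],T[:3,3]
    else:
        Rm=R.from_euler("xyz",d["orientation"],degrees=True).as_matrix();p=np.array(d["xyz"])
    return d["img"],dict(f=f,c=(d["cx"],d["cy"]),R=Rm,p=p)
def ray(c,uv,z):
    uv=np.atleast_2d(uv).astype(float)
    v=np.c_[(uv-np.array(c["c"]))/c["f"],np.ones(len(uv))]@c["R"].T
    return c["p"]+v*((z-c["p"][2])/v[:,2])[:,None]
def proj(c,P):
    q=(np.atleast_2d(P)-c["p"])@c["R"]
    return q[:,:2]/q[:,2:]*c["f"]+np.array(c["c"])
def save(n,im): cv2.imwrite("pics/"+n,im[:,:,::-1])
E
python3 - <<'E'
from h import *
a,c=grab("top");save("top.png",a);print(c)
np.savez("top",a)
b,d=grab("scene");save("scene.png",b);print(d)
print(arm.read_state())
E
```

```text
{'f': np.float64(460.2117305836653), 'c': (259.1386418555356, 187.2394360406428), 'R': array([[-0.03001852, -0.99695638,  0.0719504 ],
       [-0.99951976,  0.03049359,  0.00551323],
       [-0.00769047, -0.07175035, -0.99739297]]), 'p': array([ 0.41480309, -0.01115243,  1.48452015])}
{'f': np.float64(397.49084215501176), 'c': (252.2338578475678, 188.6332294030218), 'R': array([[ 0.60920114,  0.43124853, -0.66550633],
       [ 0.79288391, -0.31593179,  0.52107792],
       [ 0.01445948, -0.84511053, -0.53439603]]), 'p': array([ 1.3876332 , -0.66862794,  0.76563909])}
{'clock': 0.1, 'joint_positions': array([-7.03004548e+01,  1.22202387e+01, -2.00252234e+00,  7.58299300e+01,
       -3.35255625e-05,  8.99990703e+01]), 'qvel': array([-0.03586545, -0.14285964,  0.11762976,  0.05239877, -0.03900071,
        0.0237083 ]), 'joint_torque': array([ 1.00564066e-03, -6.87249970e+01,  4.87803555e+01,  1.23368928e-02,
        1.34863812e-04,  7.61513093e-07]), 'tcp_pos': array([ 0.16844951, -0.47047354,  0.23089556]), 'orientation': array([-1.79947309e+02,  3.26706033e-05,  1.97004748e+01]), 'wrist_force': array([0.39640135, 0.26850087, 0.08881753]), 'wrist_torque': array([-0.01333489, -0.01939206,  0.01453957]), 'grasp_force': 0.0, 'grip_width': 0.085195564759865}
```

View pics/top.png

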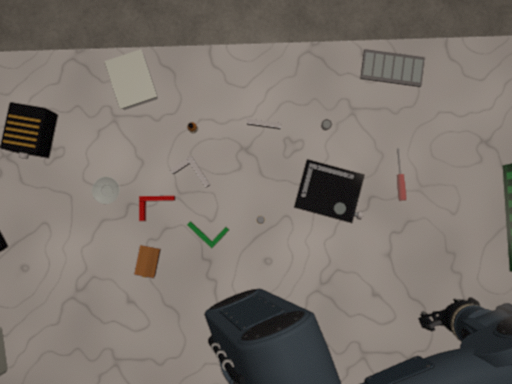

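View pics/scene.png

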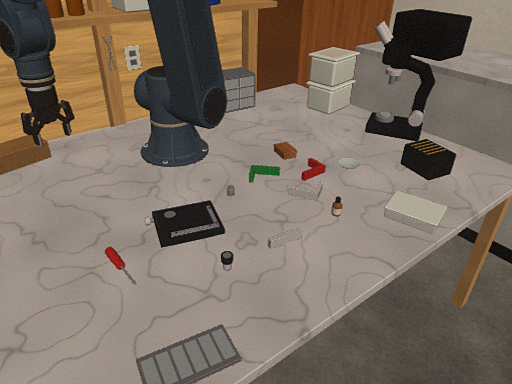

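Run:
```python
from h import *
a,c=grab("top")
k=lambda x0,y0:cv2.resize(a[y0:y0+75,x0:x0+75],(390,390),interpolation=cv2.INTER_CUBIC)
save("crop.png",cv2.convertScaleAbs(np.hstack([k(155,138),k(292,153)]),alpha=1.2))
print(ray(c,[[192,176],[145,203],[209,235]],0.03).round(3))
print("stage",ray(c,[[309,160],[363,175],[354,221],[296,207],[308,167],[355,180],[302,196]],0.042).round(3))
```

```text
[[0.562 0.209 0.03 ]
 [0.481 0.36  0.03 ]
 [0.374 0.159 0.03 ]]
stage [[ 0.6   -0.163  0.042]
 [ 0.547 -0.331  0.042]
 [ 0.404 -0.296  0.042]
 [ 0.453 -0.117  0.042]
 [ 0.578 -0.159  0.042]
 [ 0.532 -0.305  0.042]
 [ 0.487 -0.137  0.042]]
```

View pics/crop.png

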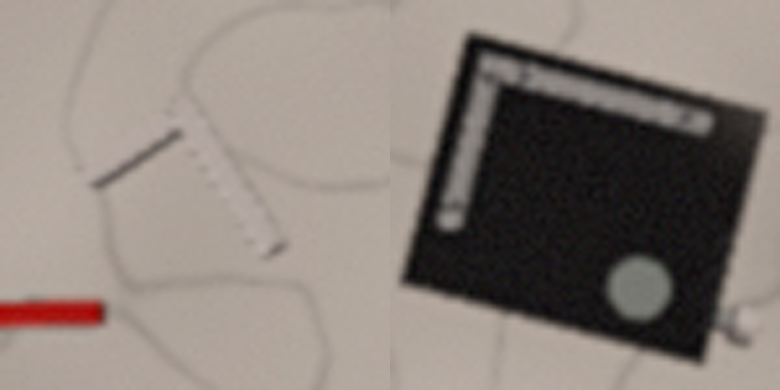

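The crop shows the aluminium L with its outside corner near px (190,159), its long leg running to (208,185) and its short leg to (173,174). It also shows the stage, with the rails' corner near (310,166).

There are four candidates: red L (145,203), green L (209,235), bare bar (264,126) and aluminium L (192,172). The aluminium L is the one meant, since it is the only one that is both L-shaped and bare metal. I'll look at the stage from close by first, on the way to the square.

{"fn": "move_arm", "kwargs": {"jaw": [0.085, 0.085, 0.085, 0.085, 0.085], "xyz": [[0.039, -0.0105, 0], [0.039, -0.0105, 0], [0.039, -0.0105, 0], [0.039, -0.0105, 0], [0.039, -0.0105, 0]], "rotation": [[0, 0, 0], [0, 0, 0], [0, 0, 0], [0, 0, 0], [0, 0, 0]]}}

```text
clock: 0.57
tcp_pos: [0.3356, -0.3542, 0.2313]
orientation: [-180.0, 0.0, 19.7]
wrist_force: [-0.1, -1.0, -0.8]
grip_width: 0.0848
grasp_force: 0.0
```

{"fn": "move_arm", "kwargs": {"jaw": [0.085, 0.085, 0.085, 0.085, 0.085], "xyz": [[0.039, -0.0105, 0], [0.039, -0.0105, 0], [0.039, -0.0105, 0], [0.039, -0.0105, 0], [0, 0, 0]], "rotation": [[0, 0, 0], [0, 0, 0], [0, 0, 0], [0, 0, 0], [0, 0, 0]]}}

```text
clock: 0.98
tcp_pos: [0.4714, -0.2595, 0.2305]
orientation: [-179.9, -0.1, 20.0]
wrist_force: [0.7, 0.1, -0.0]
grip_width: 0.0852
grasp_force: 0.0
```

Run:
```python
from h import *
a,c=grab("wrist");save("w1.png",a);print(c, arm.read_state()["tcp_pos"])
print(ray(c,[[0,0],[511,0],[511,383],[0,383]],0.042).round(3))
```

```text
{'f': np.float64(345.5512848127535), 'c': (256.67014030317677, 195.76922629892522), 'R': array([[ 0.34149886, -0.9024679 , -0.26254565],
       [-0.93988078, -0.328387  , -0.09373414],
       [-0.00162453,  0.27877172, -0.96035602]]), 'p': array([ 0.53726117, -0.23407664,  0.37248199])} [ 0.46926564 -0.26114549  0.23058417]
[[ 0.536 -0.     0.042]
 [ 0.685 -0.411  0.042]
 [ 0.333 -0.627  0.042]
 [ 0.126 -0.06   0.042]]
```

View pics/w1.png

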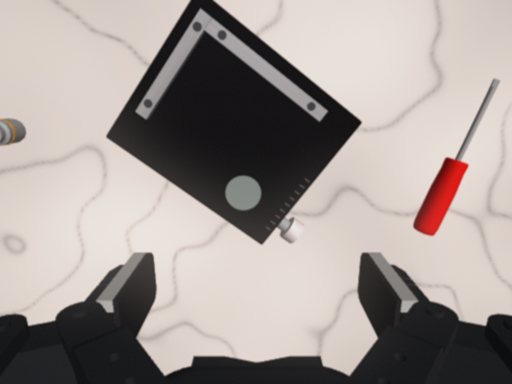

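The wrist picture shows the stage with the rail corner near px (203,18). The short rail runs to (143,115), the long rail to (322,117), and the driver and objective are clear of the area. Now I'll measure the rails' inner edges.

```bash
cat > rails.py <<'E'
from h import *
def rails(a,c,z=0.046):
    g=cv2.cvtColor(a,cv2.COLOR_RGB2GRAY)
    dark=(g<70).astype(np.uint8)
    n,l,st,_=cv2.connectedComponentsWithStats(dark)
    # stage: largest dark blob in upper part
    i=max((i for i in range(1,n) if st[i,1]<150),key=lambda i:st[i,4])
    cs,_=cv2.findContours((l==i).astype(np.uint8),cv2.RETR_EXTERNAL,cv2.CHAIN_APPROX_NONE)
    hull=np.zeros_like(g);cv2.fillConvexPoly(hull,cv2.convexHull(max(cs,key=len)),255)
    hull=cv2.erode(hull,np.ones((5,5)))
    m=((g>100)&(hull>0)).astype(np.uint8)
    cs,_=cv2.findContours(m,cv2.RETR_EXTERNAL,cv2.CHAIN_APPROX_NONE)
    k=max(cs,key=lambda q:cv2.arcLength(cv2.convexHull(q),True))
    return k,ray(c,k[:,0,:],z)[:,:2],ray(c,cv2.approxPolyDP(k,4,True)[:,0,:],z),cv2.approxPolyDP(k,4,True)[:,0,:]
E
python3 - <<'E'
from rails import *
a,c=grab("wrist")
k,P,A,px=rails(a,c)
print(px.tolist());print(A.round(4))
psi=np.radians(-17.5)
for it in range(3):
    X=np.array([np.cos(psi),np.sin(psi)]);Y=np.array([-X[1],X[0]])
    u,v=P@X,P@Y
    # inner edge points: long rail: u just below its max-12; short: v
    L=P[(abs(u-(u.max()-.012))<.004)&(v<v.max()-.03)&(v>v.min()+.01)]
    S=P[(abs(v-(v.max()-.012))<.004)&(u<u.max()-.03)&(u>u.min()+.01)]
    fl=cv2.fitLine(L.astype(np.float32),cv2.DIST_HUBER,0,.001,.001).ravel();fs=cv2.fitLine(S.astype(np.float32),cv2.DIST_HUBER,0,.001,.001).ravel()
    al=np.degrees(np.arctan2(fl[1],fl[0]))%180-90; as_=(np.degrees(np.arctan2(fs[1],fs[0]))+90)%180-90
    psi=np.radians((al+as_)/2)
t=np.linalg.solve(np.c_[fl[:2],-fs[:2]],fs[2:]-fl[2:]);cor=fl[2:]+t[0]*fl[:2]
print("angles",al,as_,"corner",cor,"len",np.ptp(u),np.ptp(v))
E
```

```text
[[134, 107], [146, 113], [203, 26], [317, 117], [325, 109], [199, 5]]
[[ 0.4868 -0.1333  0.046 ]
 [ 0.4854 -0.145   0.046 ]
 [ 0.5729 -0.1724  0.046 ]
 [ 0.5357 -0.2942  0.046 ]
 [ 0.5449 -0.2983  0.046 ]
 [ 0.5872 -0.1643  0.046 ]]
angles -16.909851 -16.95797 corner [ 0.57333326 -0.17163584] len 0.10678962943129522 0.14162922895909252
```

{"fn": "move_arm", "kwargs": {"jaw": [0.085, 0.085, 0.085, 0.085, 0.085], "xyz": [[0, 0, 0], [0, 0, 0], [0, 0, 0], [0.028, -0.0264, 0], [0.028, -0.0264, 0]], "rotation": [[0, 0, -6.7], [0, 0, -6.7], [0, 0, -6.7], [0, 0, 0], [0, 0, 0]]}}

```text
clock: 1.5
tcp_pos: [0.4751, -0.1883, 0.231]
orientation: [-180.0, 0.0, 39.6]
wrist_force: [0.9, -0.1, 0.2]
grip_width: 0.0848
grasp_force: 0.0
```

{"fn": "move_arm", "kwargs": {"jaw": [0.085, 0.085, 0.085, 0.085, 0.085], "xyz": [[0.028, -0.0264, 0], [0.028, -0.0264, 0], [0.028, -0.0264, 0], [0.028, -0.0264, 0], [0.028, -0.0264, 0]], "rotation": [[0, 0, 0], [0, 0, 0], [0, 0, 0], [0, 0, 0], [0, 0, 0]]}}

```text
clock: 1.92
tcp_pos: [0.4988, 0.0045, 0.2315]
orientation: [180.0, 0.0, 39.7]
wrist_force: [0.9, 0.5, -0.4]
grip_width: 0.085
grasp_force: 0.0
```

{"fn": "move_arm", "kwargs": {"jaw": [0.085, 0.085, 0.085, 0.085, 0.085], "xyz": [[0.028, -0.0264, 0], [0.028, -0.0264, 0], [0.028, -0.0264, 0], [0, 0, 0], [0, 0, 0]], "rotation": [[0, 0, 0], [0, 0, 0], [0, 0, 0], [0, 0, 0], [0, 0, 0]]}}

```text
clock: 2.33
tcp_pos: [0.513, 0.1191, 0.2311]
orientation: [-180.0, 0.0, 39.9]
wrist_force: [-1.2, -0.9, 0.6]
grip_width: 0.0848
grasp_force: 0.0
```

Run:
```python
from h import *
a,c=grab("wrist");save("w2.png",a);s=arm.read_state();print(c, s["tcp_pos"],s["orientation"],s["joint_positions"])
```

```text
{'f': np.float64(345.5512848127535), 'c': (256.67014030317677, 195.76922629892522), 'R': array([[ 6.41337811e-01, -7.36414728e-01, -2.15358214e-01],
       [-7.67258296e-01, -6.15819267e-01, -1.79112641e-01],
       [-7.20550280e-04,  2.80107086e-01, -9.59968490e-01]]), 'p': array([0.56673863, 0.16599046, 0.37289739])} [0.5130231  0.11793752 0.23118217] [1.79994173e+02 3.59836203e-02 3.98109774e+01] [ 1.29594950e+01  1.53787750e+01  2.11830507e+00  7.67690022e+01
 -2.14515168e-02  1.53148521e+02]
```

View pics/w2.png

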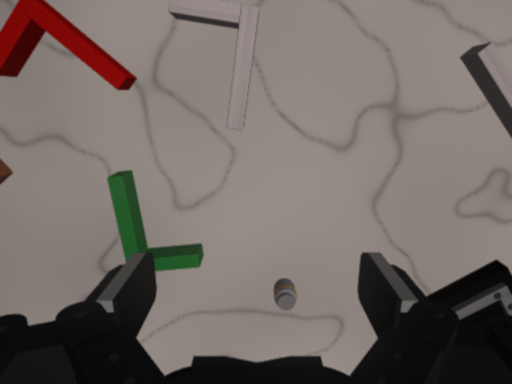

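The picture shows the aluminium L at the top: heel at about px (259,6), long leg ending at (227–243,128), and short leg ending at about (170,2–13). The red and green Ls lie to its left.

Run:
```python
from h import *
a,c=grab("wrist")
P=ray(c,[[259,6],[243,129],[227,127],[170,13],[170,2],[236,27]],0.03)[:,:2];print(P.round(4))
d=P[0]-P[1];print(np.linalg.norm(d),"yaw sq",np.degrees(np.arctan2(d[1],d[0]))-90)
d=P[5]-P[3];print(np.linalg.norm(d),"yaw sq from short",np.degrees(np.arctan2(d[1],d[0])))
```

```text
[[0.6265 0.212 ]
 [0.5335 0.1547]
 [0.525  0.1679]
 [0.5711 0.2697]
 [0.5783 0.2748]
 [0.6    0.2171]]
0.10919507366383685 yaw sq -58.333062650938764
0.06003815016088011 yaw sq from short -61.18059663904346
```

{"fn": "move_arm", "kwargs": {"jaw": [0.085, 0.085, 0.085, 0.085, 0.085], "xyz": [[0, 0, 0], [0, 0, 0], [0.034, -0.01, 0.017], [0.034, -0.01, 0.017], [0.034, -0.01, 0.017]], "rotation": [[0, 0, 4.5], [0, 0, 4.5], [0, 0, 0], [0, 0, 0], [0, 0, 0]]}}

```text
clock: 2.85
tcp_pos: [0.5869, 0.1952, 0.1805]
orientation: [180.0, -0.1, 30.6]
wrist_force: [0.7, -0.1, 0.3]
grip_width: 0.0851
grasp_force: 0.0
```

{"fn": "move_arm", "kwargs": {"jaw": [0.085, 0.085, 0.085], "xyz": [[0, 0, 0], [0, 0, 0], [0, 0, 0]], "rotation": [[0, 0, 0], [0, 0, 0], [0, 0, 0]]}}

```text
clock: 3.1
tcp_pos: [0.5855, 0.1949, 0.1806]
orientation: [180.0, 0.0, 30.7]
wrist_force: [-0.0, 0.2, 0.3]
grip_width: 0.0851
grasp_force: 0.0
```

Run:
```python
from h import *
a,c=grab("wrist");save("w3.png",a);s=arm.read_state();print(s["tcp_pos"],s["orientation"])
```

```text
[0.58555161 0.19489518 0.18127769] [ 1.79976770e+02 -4.19313478e-02  3.06935149e+01]
```

View pics/w3.png

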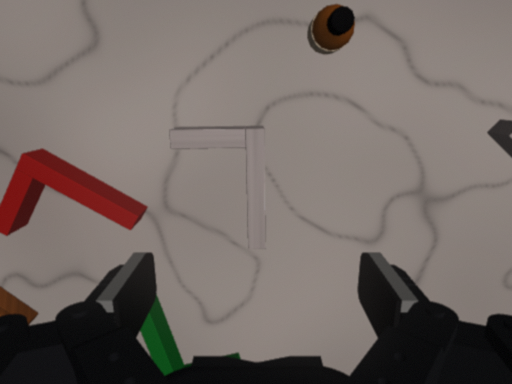

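The L is now nearly axis-aligned in the picture: long leg at columns 247–264, rows 127–248, and short leg at rows 128–148. I'll fit its edges.

Run:
```python
from h import *
a,c=grab("wrist");s=arm.read_state()
g=cv2.GaussianBlur(cv2.cvtColor(a,cv2.COLOR_RGB2GRAY),(3,3),0).astype(float)
print(g[200,238:276].astype(int)); print(g[118:158,210].astype(int)); print(g[118:135,256].astype(int)); print(g[238:258,256].astype(int))
dx=cv2.Sobel(g,-1,1,0);dy=cv2.Sobel(g,-1,0,1)
def fit(pts): 
    P=ray(c,pts,.03)[:,:2].astype(np.float32); l=cv2.fitLine(P,cv2.DIST_HUBER,0,.001,.001).ravel(); return l
for nm,lo,hi in(("in",241,254),("out",258,272)):
    pts=[(lo+np.argmax(abs(dx[r,lo:hi])),r) for r in range(160,240)]
    l=fit(pts);print(nm,np.median([p[0] for p in pts]),l.round(4),np.degrees(np.arctan2(l[1],l[0])))
P=ray(c,[[264.5,127],[256,127],[264.5,248],[247.5,248],[170,128],[170,148],[247,148]],.03)[:,:2];print(P.round(4))
print(np.linalg.norm(P[0]-P[2]),np.linalg.norm(P[2]-P[3]),np.linalg.norm(P[4]-P[0]),np.linalg.norm(P[4]-P[5]))
```

```text
[131 131 131 131 131 131 131 130 125 120 123 129 133 134 134 132 131 131
 130 131 130 129 129 129 130 134 138 137 133 132 133 133 133 133 133 133
 133 133]
[137 137 137 137 137 138 137 131 117 101  98 112 127 134 136 136 136 135
 135 136 136 135 133 131 130 130 130 130 129 124 120 125 132 134 135 135
 134 134 133 133]
[128 127 125 123 120 118 114 105  93  87  94 111 124 128 128 128 128]
[129 129 130 129 129 129 129 129 128 127 126 129 132 132 131 130 127 124
 120 116]
in 246.0 [0.8555 0.5178 0.5692 0.1986] 31.187195
out 264.0 [0.8362 0.5484 0.5706 0.1796] 33.258827
[[0.6272 0.2139]
 [0.6235 0.22  ]
 [0.5329 0.1572]
 [0.5248 0.1707]
 [0.5861 0.2815]
 [0.5712 0.2739]
 [0.6045 0.2177]]
0.11008013555727104 0.015710249379415026 0.07899786644597245 0.01677924093612142
```

{"fn": "move_arm", "kwargs": {"jaw": [0.07, 0.07, 0.07, 0.07, 0.07], "xyz": [[0, -0.003, 0.035], [0, 0, 0.035], [0, 0, 0.035], [0, 0, 0.035], [0, 0, 0.02]], "rotation": [[0, 0, -0.3], [0, 0, 0], [0, 0, 0], [0, 0, 0], [0, 0, 0]]}}

```text
clock: 3.62
tcp_pos: [0.5825, 0.1976, 0.0182]
orientation: [-180.0, 0.1, 31.0]
wrist_force: [0.1, -0.8, -1.1]
grip_width: 0.0697
grasp_force: 0.0
```

{"fn": "move_arm", "kwargs": {"jaw": [0.07, 0.07, 0.07], "xyz": [[0, 0, 0.01], [0, 0, 0], [0, 0, 0]], "rotation": [[0, 0, 0], [0, 0, 0], [0, 0, 0]]}}

```text
clock: 3.87
tcp_pos: [0.5846, 0.1989, 0.0119]
orientation: [180.0, -0.1, 31.1]
wrist_force: [-0.1, 0.3, 0.0]
grip_width: 0.07
grasp_force: 0.0
```

{"fn": "move_arm", "kwargs": {"jaw": [0, 0, 0, 0, 0], "xyz": [[0, 0.001, 0.001], [0, 0, 0], [0, 0, 0], [0, 0, 0], [0, 0, 0]], "rotation": [[0, 0, 0], [0, 0, 0], [0, 0, 0], [0, 0, 0], [0, 0, 0]]}}

```text
clock: 4.28
tcp_pos: [0.585, 0.1984, 0.0102]
orientation: [180.0, -0.1, 31.1]
wrist_force: [-0.7, -0.6, -0.6]
grip_width: 0.0146
grasp_force: 58.6
```

{"fn": "move_arm", "kwargs": {"jaw": [0, 0, 0, 0, 0], "xyz": [[0, 0, 0], [0, 0, 0], [0, 0, 0], [0, 0, 0], [0, 0, 0]], "rotation": [[0, 0, 0], [0, 0, 0], [0, 0, 0], [0, 0, 0], [0, 0, 0]]}}

```text
clock: 4.7
tcp_pos: [0.5851, 0.1984, 0.0102]
orientation: [180.0, -0.1, 31.1]
wrist_force: [-1.1, -0.9, 8.6]
grip_width: 0.0145
grasp_force: 59.8
```

{"fn": "move_arm", "kwargs": {"jaw": [0, 0, 0, 0, 0], "xyz": [[0, 0, -0.02], [0, 0, -0.03], [0, 0, -0.03], [0, 0, -0.03], [0, 0, 0]], "rotation": [[0, 0, 0], [0, 0, 0], [0, 0, 0], [0, 0, 0], [0, 0, 0]]}}

```text
clock: 5.12
tcp_pos: [0.587, 0.1992, 0.1254]
orientation: [179.9, -0.4, 31.1]
wrist_force: [0.6, 1.0, -1.4]
grip_width: 0.0144
grasp_force: 59.2
```

{"fn": "move_arm", "kwargs": {"jaw": [0, 0], "xyz": [[0, 0, 0], [0, 0, 0]], "rotation": [[0, 0, 0], [0, 0, 0]]}}

```text
clock: 5.28
tcp_pos: [0.5841, 0.1982, 0.1185]
orientation: [-180.0, 0.1, 31.1]
wrist_force: [0.1, 0.0, -2.8]
grip_width: 0.0148
grasp_force: 59.1
```

Run:
```python
from h import *
a,c=grab("wrist");save("w4.png",a);s=arm.read_state();print(s["tcp_pos"],s["orientation"],s["wrist_force"],s["grasp_force"])
```

```text
[0.58376065 0.19810097 0.1179429 ] [-1.79975604e+02  1.15337302e-01  3.11014334e+01] [ 0.49479977 -0.00945586 -3.95650699] 59.14723813533783
```

View pics/w4.png

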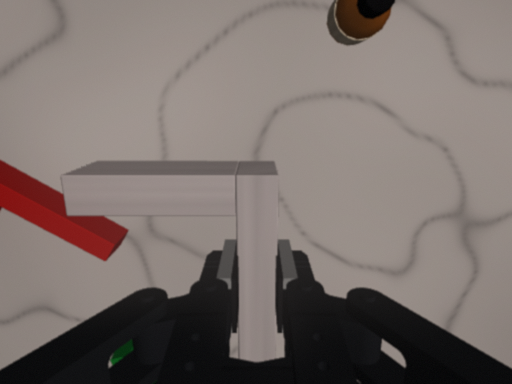

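The square is held by its long leg. Its top heel corner is at px (277,175), and the inner corner of the L is at (237,214).

Run:
```python
from h import *
a,c=grab("wrist");s=arm.read_state();t=np.array(s["tcp_pos"])
g=cv2.cvtColor(a,cv2.COLOR_RGB2GRAY);save("c4.png",cv2.resize(a[150:370,50:300],None,fx=2.4,fy=2.4))
Rt=R.from_euler("xyz",s["orientation"],degrees=True).as_matrix()
P=ray(c,[[278,174.5],[237,214.5],[67,215],[63,175],[238,359],[284,357]],t[2]+.0198)
print(((P-t)@Rt*1000).round(1))
```

```text
[[ 43.5   6.1 -19.9]
 [ 28.2  -9.  -19.9]
 [ 28.  -72.7 -19.8]
 [ 43.3 -71.7 -19.9]
 [-37.2  -9.6 -19.7]
 [-36.2  10.  -19.7]]
```

View pics/c4.png

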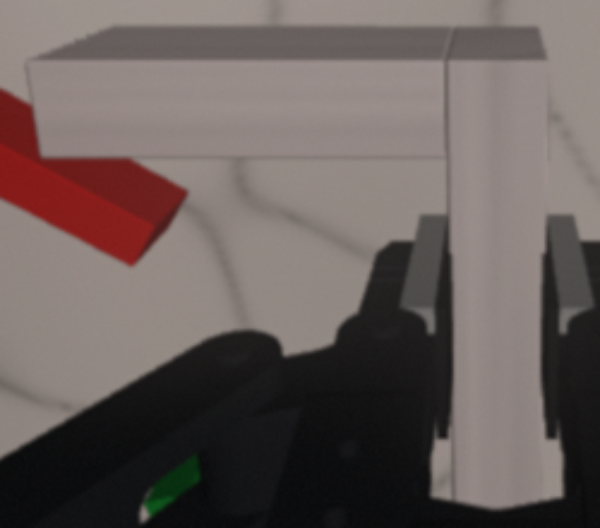

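Held square: heel at about (44, 7, +10) mm in the tool frame, with axes aligned. I'll turn it to yaw 73°, then carry it over the stage with about 12 mm of margin in each direction.

{"fn": "move_arm", "kwargs": {"jaw": [0, 0, 0, 0, 0], "xyz": [[0, 0, 0], [0, 0, 0], [0, 0, 0], [0, 0, 0], [0, 0, 0]], "rotation": [[0, 0, -7], [0, 0, -7], [0, 0, -7], [0, 0, -7], [0, 0, -7]]}}

```text
clock: 5.8
tcp_pos: [0.5838, 0.1981, 0.1179]
orientation: [-179.9, 0.1, 66.4]
wrist_force: [-0.4, -0.3, -2.7]
grip_width: 0.0144
grasp_force: 59.2
```

{"fn": "move_arm", "kwargs": {"jaw": [0, 0, 0, 0, 0], "xyz": [[0, 0, 0], [-0.03, 0.006, 0], [-0.03, 0.006, 0], [-0.03, 0.006, 0], [-0.03, 0.006, 0]], "rotation": [[0, 0, -7], [0, 0, 0], [0, 0, 0], [0, 0, 0], [0, 0, 0]]}}

```text
clock: 6.22
tcp_pos: [0.5715, 0.0753, 0.118]
orientation: [-179.9, 0.1, 73.1]
wrist_force: [0.3, -1.1, -2.5]
grip_width: 0.0149
grasp_force: 59.2
```

{"fn": "move_arm", "kwargs": {"jaw": [0, 0, 0, 0, 0], "xyz": [[-0.03, 0.006, 0], [-0.03, 0.006, 0], [-0.03, 0.006, 0], [-0.03, 0.006, 0], [-0.03, 0.006, 0]], "rotation": [[0, 0, 0], [0, 0, 0], [0, 0, 0], [0, 0, 0], [0, 0, 0]]}}

```text
clock: 6.63
tcp_pos: [0.5566, -0.0771, 0.1182]
orientation: [-179.9, 0.0, 73.1]
wrist_force: [0.9, -0.9, -2.5]
grip_width: 0.0147
grasp_force: 59.2
```

{"fn": "move_arm", "kwargs": {"jaw": [0, 0, 0, 0, 0], "xyz": [[-0.03, 0.006, 0], [-0.03, 0.006, 0], [-0.03, 0.006, 0], [0, 0, 0], [0, 0, 0]], "rotation": [[0, 0, 0], [0, 0, 0], [0, 0, 0], [0, 0, 0], [0, 0, 0]]}}

```text
clock: 7.05
tcp_pos: [0.5478, -0.1683, 0.1181]
orientation: [-179.9, -0.0, 73.0]
wrist_force: [-0.8, 0.7, -3.7]
grip_width: 0.0149
grasp_force: 59.2
```

```bash
cat > w.py <<'E'
from h import *
s=arm.read_state();t=np.array(s["tcp_pos"]);Rt=R.from_euler("xyz",s["orientation"],degrees=True).as_matrix()
a=np.radians(-16.93);X=np.array([np.cos(a),np.sin(a)]);Y=np.array([-X[1],X[0]])
h=t+Rt@np.array([.044,.007,.0102]);e=h[:2]-[.5733,-.1716]
print(s["clock"],t.round(4),"yaw",s["orientation"].round(2),"heel err X,Y,z mm",(np.array([e@X,e@Y,h[2]-.038])*1000).round(1))
f=np.array(s["wrist_force"]);print("force XYZ",(f[:2]@X).round(1),(f[:2]@Y).round(1),f[2].round(1),"torque",np.round(s["wrist_torque"],2),"grip",s["grip_width"].round(4),s["grasp_force"])
E
python3 w.py
```

```text
7.05 [ 0.5478 -0.1683  0.1181] yaw [-179.89   -0.     72.95] heel err X,Y,z mm [-18.3  39.7  69.8]Traceback (most recent call last):
  File "w.py", line 6, in <module>
    f=np.array(s["wrist_force"]);print("force XYZ",(f[:2]@X).round(1),(f[:2]@Y).round(1),f[2].round(1),"torque",np.round(s["wrist_torque"],2),"grip",s["grip_width"].round(4),s["grasp_force"])
                                                                                                                                                     ^^^^^^^^^^^^^^^^^^^^^
AttributeError: 'float' object has no attribute 'round'
```

{"fn": "move_arm", "kwargs": {"jaw": [0, 0, 0, 0, 0], "xyz": [[-0.026, 0.003, 0.012], [-0.026, 0.003, 0.013], [0, 0, 0], [0, 0, 0], [0, 0, 0]], "rotation": [[0, 0, 0], [0, 0, 0], [0, 0, 0], [0, 0, 0], [0, 0, 0]]}}

```text
clock: 7.47
tcp_pos: [0.5393, -0.2176, 0.0939]
orientation: [-179.9, -0.0, 73.1]
wrist_force: [0.1, -0.8, -2.2]
grip_width: 0.0151
grasp_force: 59.1
```

```bash
sed -i 's/s\["grip_width"\].round(4)/s["grip_width"]/' w.py; python3 w.py
python3 - <<'E'
from h import *
a,c=grab("wrist");save("w5.png",a)
E
```

```text
7.4667 [ 0.5393 -0.2176  0.0939] yaw [-1.7994e+02 -3.0000e-02  7.3130e+01] heel err X,Y,z mm [-12.2  -9.9  45.7]
force XYZ 0.4 -0.7 -2.2 torque [-0.03 -0.05 -0.02] grip 0.01509091200712369 59.14639413356781
```

View pics/w5.png

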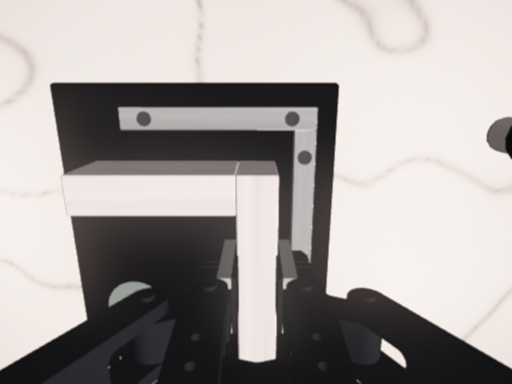

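The square hangs parallel to both rails, and the rails' inner corner shows at about px (294,130). I'll check that point against the earlier corner estimate.

Run:
```python
from h import *
a,c=grab("wrist");s=arm.read_state();t=np.array(s["tcp_pos"])
P=ray(c,[[294,130],[120,130],[293,240]],.046);print(P.round(4),np.degrees(np.arctan2(*(P[0]-P[1])[[1,0]])),np.degrees(np.arctan2(*(P[0]-P[2])[[1,0]]))-90)
Rt=R.from_euler("xyz",s["orientation"],degrees=True).as_matrix()
H=ray(c,[[278,174.5]],t[2]+.0198);print("heel",H.round(4),"in tool",((H-t)@Rt).round(4))
print("gap in tool xy",((P[0]-H)@Rt).round(4))
```

```text
[[ 0.5734 -0.1714  0.046 ]
 [ 0.4829 -0.144   0.046 ]
 [ 0.556  -0.2336  0.046 ]] -16.84567997126777 -15.654185019114209
heel [[ 0.5587 -0.1767  0.1143]] in tool [[ 0.0445  0.0063 -0.0198]]
gap in tool xy [[0.0094 0.0125 0.0683]]
```

{"fn": "move_arm", "kwargs": {"jaw": [0, 0, 0, 0, 0], "xyz": [[0, 0, 0.02], [0, 0, 0.016], [0, 0, 0.006], [0, 0, 0], [0, 0, 0]], "rotation": [[0, 0, 0], [0, 0, 0], [0, 0, 0], [0, 0, 0], [0, 0, 0]]}}

```text
clock: 7.98
tcp_pos: [0.5396, -0.2181, 0.0528]
orientation: [180.0, -0.0, 73.1]
wrist_force: [-1.0, 0.2, -1.9]
grip_width: 0.0142
grasp_force: 59.0
```

```bash
python3 w.py
```

```text
7.9833 [ 0.5396 -0.2181  0.0528] yaw [179.99  -0.    73.14] heel err X,Y,z mm [-11.7 -10.3   4.6]
force XYZ -1.0 -0.2 -1.9 torque [-0.   -0.07  0.  ] grip 0.014240817018977212 59.016249775886536
```

{"fn": "move_arm", "kwargs": {"jaw": [0, 0, 0, 0], "xyz": [[0, 0, 0.0035], [0, 0, 0], [0, 0, 0], [0, 0, 0]], "rotation": [[0, 0, 0], [0, 0, 0], [0, 0, 0], [0, 0, 0]]}}

```text
clock: 8.32
tcp_pos: [0.5396, -0.2186, 0.0492]
orientation: [180.0, 0.0, 73.1]
wrist_force: [0.6, -0.1, -2.9]
grip_width: 0.0144
grasp_force: 59.1
```

{"fn": "move_arm", "kwargs": {"jaw": [0, 0, 0, 0], "xyz": [[0, 0, 0.001], [0, 0, 0], [0, 0, 0], [0, 0, 0]], "rotation": [[0, 0, 0], [0, 0, 0], [0, 0, 0], [0, 0, 0]]}}

```text
clock: 8.65
tcp_pos: [0.5397, -0.2187, 0.0482]
orientation: [180.0, 0.0, 73.1]
wrist_force: [-0.7, 0.2, 6.0]
grip_width: 0.0148
grasp_force: 60.1
```

{"fn": "move_arm", "kwargs": {"jaw": [0, 0, 0, 0], "xyz": [[0, 0, 0.001], [0, 0, 0], [0, 0, 0], [0, 0, 0]], "rotation": [[0, 0, 0], [0, 0, 0], [0, 0, 0], [0, 0, 0]]}}

```text
clock: 8.98
tcp_pos: [0.5397, -0.2187, 0.0482]
orientation: [179.9, 0.0, 73.1]
wrist_force: [-7.4, 2.2, 21.4]
grip_width: 0.0148
grasp_force: 62.5
```

Touched the stage at exactly the expected height. I'll hover just off it and close in on the long rail (tool +y) first.

{"fn": "move_arm", "kwargs": {"jaw": [0, 0, 0, 0, 0], "xyz": [[0, 0, -0.002], [0, 0.004, 0], [0, 0.004, 0], [0, 0.002, 0], [0, 0, 0]], "rotation": [[0, 0, 0], [0, 0, 0], [0, 0, 0], [0, 0, 0], [0, 0, 0]]}}

```text
clock: 9.4
tcp_pos: [0.5494, -0.2216, 0.0484]
orientation: [-180.0, -0.0, 73.1]
wrist_force: [0.0, -0.1, -2.9]
grip_width: 0.0149
grasp_force: 59.2
```

{"fn": "move_arm", "kwargs": {"jaw": [0, 0, 0, 0], "xyz": [[0, 0.001, 0], [0, 0, 0], [0, 0, 0], [0, 0, 0]], "rotation": [[0, 0, 0], [0, 0, 0], [0, 0, 0], [0, 0, 0]]}}

```text
clock: 9.73
tcp_pos: [0.5498, -0.2217, 0.0487]
orientation: [-180.0, -0.0, 73.1]
wrist_force: [-0.2, 0.5, -2.8]
grip_width: 0.0145
grasp_force: 59.2
```

```bash
python3 w.py
```

```text
9.7333 [ 0.5498 -0.2217  0.0487] yaw [-179.99   -0.     73.1 ] heel err X,Y,z mm [ -0.9 -10.8   0.5]
force XYZ -0.3 0.4 -2.8 torque [-0.01 -0.04 -0.02] grip 0.014539927848881576 59.18761610984802
```

{"fn": "move_arm", "kwargs": {"jaw": [0, 0, 0, 0], "xyz": [[0, 0.001, 0], [0, 0, 0], [0, 0, 0], [0, 0, 0]], "rotation": [[0, 0, 0], [0, 0, 0], [0, 0, 0], [0, 0, 0]]}}

```text
clock: 10.07
tcp_pos: [0.5509, -0.2221, 0.0488]
orientation: [180.0, 0.0, 73.1]
wrist_force: [-0.1, 1.1, -3.6]
grip_width: 0.0142
grasp_force: 59.2
```

{"fn": "move_arm", "kwargs": {"jaw": [0, 0, 0, 0], "xyz": [[0, 0.001, 0], [0, 0, 0], [0, 0, 0], [0, 0, 0]], "rotation": [[0, 0, 0], [0, 0, 0], [0, 0, 0], [0, 0, 0]]}}

```text
clock: 10.4
tcp_pos: [0.551, -0.2221, 0.0486]
orientation: [-179.9, -0.0, 73.1]
wrist_force: [-5.4, 1.0, -0.4]
grip_width: 0.015
grasp_force: 59.6
```

```bash
python3 w.py
```

```text
10.4 [ 0.551  -0.2221  0.0486] yaw [-179.91   -0.     73.1 ] heel err X,Y,z mm [  0.3 -10.8   0.4]
force XYZ -5.5 -0.6 -0.4 torque [0.3  1.07 0.  ] grip 0.014977283671538395 59.62724983692169
```

Long rail found where predicted. I'll back off 1.5 mm and advance to the short rail (tool +x).

{"fn": "move_arm", "kwargs": {"jaw": [0, 0, 0, 0, 0], "xyz": [[0, -0.0015, 0], [0.004, 0, 0], [0.004, 0, 0], [0.001, 0, 0], [0, 0, 0]], "rotation": [[0, 0, 0], [0, 0, 0], [0, 0, 0], [0, 0, 0], [0, 0, 0]]}}

```text
clock: 10.82
tcp_pos: [0.5533, -0.2128, 0.0489]
orientation: [180.0, -0.0, 73.1]
wrist_force: [0.6, -0.5, -2.5]
grip_width: 0.0148
grasp_force: 59.2
```

{"fn": "move_arm", "kwargs": {"jaw": [0, 0, 0, 0], "xyz": [[0.001, 0, 0], [0, 0, 0], [0, 0, 0], [0, 0, 0]], "rotation": [[0, 0, 0], [0, 0, 0], [0, 0, 0], [0, 0, 0]]}}

```text
clock: 11.15
tcp_pos: [0.5533, -0.2124, 0.0488]
orientation: [-180.0, -0.0, 73.1]
wrist_force: [-0.7, -0.1, -3.2]
grip_width: 0.0149
grasp_force: 59.2
```

{"fn": "move_arm", "kwargs": {"jaw": [0, 0, 0, 0], "xyz": [[0.001, 0, 0], [0, 0, 0], [0, 0, 0], [0, 0, 0]], "rotation": [[0, 0, 0], [0, 0, 0], [0, 0, 0], [0, 0, 0]]}}

```text
clock: 11.48
tcp_pos: [0.5536, -0.2116, 0.0488]
orientation: [180.0, 0.0, 73.1]
wrist_force: [-0.7, -2.6, -2.0]
grip_width: 0.0147
grasp_force: 59.2
```

```bash
python3 w.py
```

```text
11.4833 [ 0.5536 -0.2116  0.0488] yaw [1.7999e+02 2.0000e-02 7.3090e+01] heel err X,Y,z mm [-0.2 -0.   0.6]
force XYZ 0.1 -2.7 -2.0 torque [-0.59  0.05  0.11] grip 0.01471778213003637 59.222291707992554
```

{"fn": "move_arm", "kwargs": {"jaw": [0, 0, 0, 0, 0], "xyz": [[-0.001, 0, 0], [0, 0, 0.001], [0, 0, 0], [0, 0, 0], [0, 0, 0]], "rotation": [[0, 0, 0], [0, 0, 0], [0, 0, 0], [0, 0, 0], [0, 0, 0]]}}

```text
clock: 11.9
tcp_pos: [0.5534, -0.2124, 0.0482]
orientation: [180.0, -0.0, 73.1]
wrist_force: [-2.2, 0.2, 5.4]
grip_width: 0.0148
grasp_force: 60.2
```

```bash
python3 w.py
```

```text
11.9 [ 0.5534 -0.2124  0.0482] yaw [179.97  -0.    73.09] heel err X,Y,z mm [-0.2 -0.8  0. ]
force XYZ -2.1 -0.4 5.4 torque [-0.01  0.54  0.05] grip 0.014760174951033813 60.242629051208496
```

{"fn": "move_arm", "kwargs": {"jaw": [0, 0, 0, 0, 0], "xyz": [[0.001, 0, 0], [0.001, 0, 0], [0, 0, 0], [0, 0, 0], [0, 0, 0]], "rotation": [[0, 0, 0], [0, 0, 0], [0, 0, 0], [0, 0, 0], [0, 0, 0]]}}

```text
clock: 12.32
tcp_pos: [0.5538, -0.2116, 0.0482]
orientation: [180.0, 0.1, 73.1]
wrist_force: [-4.7, -9.7, 5.1]
grip_width: 0.0147
grasp_force: 60.3
```

```bash
python3 w.py
```

```text
12.3167 [ 0.5538 -0.2116  0.0482] yaw [1.7995e+02 1.3000e-01 7.3050e+01] heel err X,Y,z mm [ 0.  -0.  -0.1]
force XYZ -1.7 -10.6 5.1 torque [-1.81  0.89  0.12] grip 0.01469230244477736 60.275318026542664
```

{"fn": "move_arm", "kwargs": {"jaw": [0, 0, 0, 0, 0], "xyz": [[0.001, 0, 0], [0, 0, 0], [0, 0.001, 0], [0, 0.001, 0], [0, 0, 0]], "rotation": [[0, 0, 0], [0, 0, 0], [0, 0, 0], [0, 0, 0], [0, 0, 0]]}}

```text
clock: 12.73
tcp_pos: [0.5541, -0.2117, 0.0482]
orientation: [-179.9, 0.2, 73.0]
wrist_force: [-20.1, -12.5, 17.7]
grip_width: 0.0146
grasp_force: 62.1
```

```bash
python3 w.py
```

```text
12.7333 [ 0.5541 -0.2117  0.0482] yaw [-179.86    0.23   73.02] heel err X,Y,z mm [ 0.3  0.  -0.2]
force XYZ -15.6 -17.8 17.7 torque [-2.28  4.03  0.27] grip 0.014626929321580856 62.060991525650024
```

Downward force rose to 18 N and could mask the rail forces through friction. I'll ease it off and push harder sideways.

{"fn": "move_arm", "kwargs": {"jaw": [0, 0, 0, 0, 0], "xyz": [[0, 0, -0.001], [0.0005, 0.0005, 0], [0.0005, 0.0005, 0], [0, 0, 0], [0, 0, 0]], "rotation": [[0, 0, 0], [0, 0, 0], [0, 0, 0], [0, 0, 0], [0, 0, 0]]}}

```text
clock: 13.15
tcp_pos: [0.5542, -0.2115, 0.0485]
orientation: [-179.8, 0.3, 73.0]
wrist_force: [-22.1, -18.5, 11.2]
grip_width: 0.0145
grasp_force: 61.3
```

```bash
python3 w.py
```

```text
13.15 [ 0.5542 -0.2115  0.0485] yaw [-179.75    0.32   72.99] heel err X,Y,z mm [ 0.3  0.2 -0. ]
force XYZ -15.7 -24.1 11.2 torque [-3.63  4.79  0.28] grip 0.014489945841251205 61.317463517189026
```

{"fn": "move_arm", "kwargs": {"jaw": [0, 0, 0, 0, 0], "xyz": [[-0.002, -0.003, 0], [0, 0, -0.0008], [0, 0, 0], [0, 0, 0], [0, 0, 0]], "rotation": [[0, 0, 0], [0, 0, 0], [0, 0, 0], [0, 0, 0], [0, 0, 0]]}}

```text
clock: 13.57
tcp_pos: [0.553, -0.2113, 0.0492]
orientation: [-179.9, 0.1, 73.1]
wrist_force: [-4.8, -9.2, -2.3]
grip_width: 0.0151
grasp_force: 59.4
```

```bash
python3 w.py
```

```text
13.5667 [ 0.553  -0.2113  0.0492] yaw [-1.7993e+02  1.2000e-01  7.3060e+01] heel err X,Y,z mm [-0.9  0.1  0.9]
force XYZ -1.9 -10.2 -2.3 torque [-1.92  1.04  0.19] grip 0.015086038710918907 59.430434703826904
```

{"fn": "move_arm", "kwargs": {"jaw": [0, 0, 0, 0, 0], "xyz": [[0, 0, 0.0008], [0, 0, 0], [0, 0.001, 0], [0, 0.001, 0], [0, 0, 0]], "rotation": [[0, 0, 0], [0, 0, 0], [0, 0, 0], [0, 0, 0], [0, 0, 0]]}}

```text
clock: 13.98
tcp_pos: [0.554, -0.2116, 0.0483]
orientation: [-179.8, 0.1, 73.1]
wrist_force: [-12.9, -8.4, 3.1]
grip_width: 0.0143
grasp_force: 60.3
```

```bash
python3 w.py
```

```text
13.9833 [ 0.554  -0.2116  0.0483] yaw [-1.7983e+02  1.3000e-01  7.3060e+01] heel err X,Y,z mm [ 0.2  0.1 -0. ]
force XYZ -9.9 -11.8 3.1 torque [-1.41  2.5   0.24] grip 0.014335513403116269 60.33913493156433
```

{"fn": "move_arm", "kwargs": {"jaw": [0, 0, 0, 0, 0], "xyz": [[0, 0.001, 0], [0, 0.001, 0], [0, 0, 0], [0, 0, 0], [0, 0, 0]], "rotation": [[0, 0, 0], [0, 0, 0], [0, 0, 0], [0, 0, 0], [0, 0, 0]]}}

```text
clock: 14.4
tcp_pos: [0.5542, -0.2117, 0.0483]
orientation: [-179.7, 0.1, 73.0]
wrist_force: [-23.4, -4.2, 13.9]
grip_width: 0.0146
grasp_force: 61.8
```

```bash
python3 w.py
```

```text
14.4 [ 0.5542 -0.2117  0.0483] yaw [-1.7966e+02  1.3000e-01  7.3050e+01] heel err X,Y,z mm [ 0.4  0.  -0.1]
force XYZ -21.2 -10.9 13.9 torque [-0.66  5.03  0.06] grip 0.01463125598518621 61.79850518703461
```

{"fn": "move_arm", "kwargs": {"jaw": [0, 0, 0, 0, 0], "xyz": [[0, 0, -0.0008], [0.0005, 0.001, 0], [0.0005, 0, 0], [0, 0, 0], [0, 0, 0]], "rotation": [[0, 0, 0], [0, 0, 0], [0, 0, 0], [0, 0, 0], [0, 0, 0]]}}

```text
clock: 14.82
tcp_pos: [0.5543, -0.2117, 0.0484]
orientation: [-179.5, 0.2, 73.0]
wrist_force: [-28.8, -10.0, 8.4]
grip_width: 0.0145
grasp_force: 61.2
```

```bash
python3 w.py
```

```text
14.8167 [ 0.5543 -0.2117  0.0484] yaw [-179.55    0.23   73.01] heel err X,Y,z mm [ 0.5  0.  -0. ]
force XYZ -24.7 -17.9 8.4 torque [-1.99  5.9   0.13] grip 0.014512496190170527 61.239067912101746
```

{"fn": "move_arm", "kwargs": {"jaw": [0, 0, 0, 0, 0], "xyz": [[0.0005, 0.0005, -0.0003], [0.0005, 0.0005, 0], [0, 0, 0], [0, 0, 0], [0, 0, 0]], "rotation": [[0, 0, 0], [0, 0, 0], [0, 0, 0], [0, 0, 0], [0, 0, 0]]}}

```text
clock: 15.23
tcp_pos: [0.5543, -0.2117, 0.0484]
orientation: [-179.4, 0.3, 73.0]
wrist_force: [-36.9, -16.1, 10.9]
grip_width: 0.0148
grasp_force: 61.4
```

```bash
python3 w.py
```

```text
15.2333 [ 0.5543 -0.2117  0.0484] yaw [-179.44    0.33   72.97] heel err X,Y,z mm [ 0.5  0.1 -0.1]
force XYZ -30.6 -26.1 10.9 torque [-3.03  7.32  0.21] grip 0.014759353546918557 61.38660371303558
```

```bash
python3 - <<'E'
from h import *
a,c=grab("wrist");save("w6.png",cv2.resize(a[70:270,40:350],None,fx=2.5,fy=2.5))
E
python3 w.py
```

```text
15.2833 [ 0.5543 -0.2117  0.0484] yaw [-179.44    0.32   72.97] heel err X,Y,z mm [ 0.5  0.1 -0.1]
force XYZ -30.4 -25.6 8.9 torque [-3.01  7.35  0.21] grip 0.01482344735136403 61.3833224773407
```

View pics/w6.png

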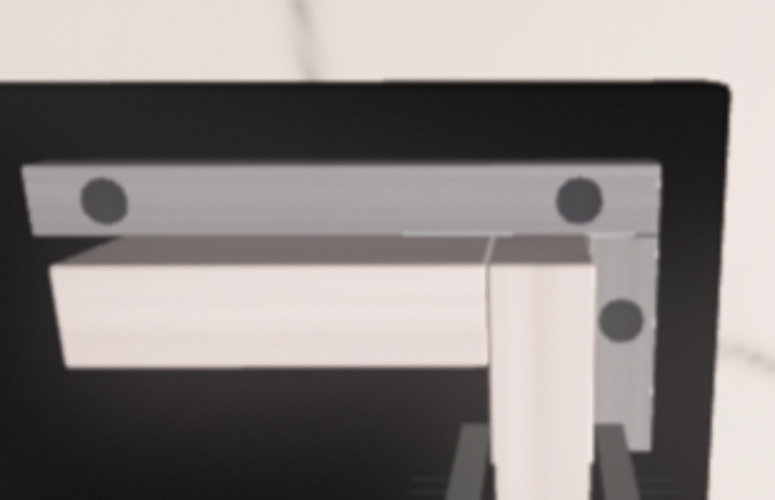

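The picture shows both outer faces flush against their rails: crop row 235 along the short rail and column 595 along the long rail. Forces are steady, so I'm handing it in.

```bash
python3 -c "
from bench import arm
print(arm.sign_off())"; python3 w.py
```

```text
the job is handed in; nothing more can be done
None
the job is handed in; nothing more can be done
```

The job is handed in, though no verdict came back: the square is pressed flush into the rails' inside corner, reading about 30 N toward the long rail and 26 N toward the short rail at the wrist, and is still gripped.

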